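# Lower a sealing cover onto a beaker with a ratchet lift stand

### The job

Bring the cover of the ratchet lift stand down onto the glass beaker: throw the pawl over so that it stays clear of the ratchet wheel, wind the wheel backward (anticlockwise seen from above) by its red knob until the cover presses on the rim with about 8 N (at least 3 N, and never more than 25 N, or the glass breaks), then throw the pawl back down onto the teeth and let go. Never force the wheel back against the pawl, move the cover only through the wheel, and leave the beaker where it stands and the other labware undisturbed.

Things in the scene. Friction and masses are not known exactly. Their poses are not given: they have to be found in the camera images.
- wheel: Ratchet wheel, bright saw teeth on top, 116 mm across, vertical axis, on a green gearbox. Origin on the axis, 66 mm above the bench; z up, x axis along the crank arm to the knob. Friction holds it where left. Backward = anticlockwise from above = cover goes DOWN 30 mm per rad. With the pawl down it turns forward only (up to 0.5 rad play backward). Crank arm's top 100 mm above the bench.
- knob_mid (a point): Middle of the red crank knob: upright, 19 mm thick, from 100 to 140 mm above the bench, 60 mm from the wheel axis, spinning freely on its own pin. Winding down takes about 4 N there, plus 0.5 N for each N of the cover on the rim: feel for that rise. After touching, 1 mm more knob path adds about 2 N on the rim. Touch comes after 0.8 to 2.3 rad backward.
- pawl: Yellow throw-over pawl; origin on its level pivot (its y axis), 95 mm above the bench. Blade, 62 x 14 mm, along its -x axis at pivot level, its end a nose reaching 18 mm lower, in the teeth; square to it a stem, 10 mm thick, along +z. Fingers lowered between blade and stem can push it either way. Tilt of its z: 0 to 0.2 rad engaged, 1.9 rad thrown over against its stop (blade up, stem outward).
- pawl_ball (a point): Centre of the black ball (24 mm) on the end of the pawl's stem, 56 mm from the pivot. About 1 N towards the stand's +x side lifts the blade; past about 1.0 rad it falls over by itself and stays clear. To return it, push the raised blade towards the stand's -x side to below about 0.85 rad; it then falls onto the teeth. The pivot's bracket reaches 106 mm above the bench.
- cover: Round white cover, 92 mm across, 12 mm thick, on a sprung stem (8 N per mm) under a carriage arm on the stand's column. Origin: centre of the white disc's underside. Below it hangs its black rubber seal plate (88 mm across), screw-set: its lower face lies 6 to 18 mm below the origin, differs each time and is not measured. It is what meets the rim. Driven up and down by the wheel only; stays pressed when the knob is let go.
- beaker: Glass beaker, 72 mm across, 95 mm tall, standing loose under the cover on a round cork-topped support of the stand whose height differs each time. Origin: centre of its underside, z up.
- beaker_rim (a point): Centre of the beaker's rim, 95 mm above its underside; 43 to 74 mm below the cover's origin at the start.
- stand: Fixed lift stand: base plate 185 x 395 mm, 12 mm thick. Origin on the bench under the wheel axis. In its frame (x, y in mm): wheel axis 0, 0; pawl pivot 62, -50, pivot axis along y, engaged blade towards -x; beaker about -10, 230; column (22 mm thick, 282 mm tall) 85, 230. At the start the knob is on its +y side, 60 to 90 degrees from its x axis.
- spare_beaker: Bystander: empty glass beaker, 60 mm across, 75 mm tall, loose on the bench. Origin: centre of its underside.
- cap: Bystander: red plastic screw cap lying flat, 66 mm across, 16 mm tall. Origin: centre of its underside.
- cylinder: Bystander: glass measuring cylinder, 192 mm tall, tube 25 mm, blue foot 68 mm. Origin: centre of its underside.
There are look-alikes about, which are no part of the job. Leave any blue or turquoise look-alike of the beaker alone.

How it is judged:
By the outcome, as a careful person would: the job done as asked, in the order asked, and still so for the second after the job is handed in, with the robot touching nothing.
It also fails if it takes over 72 s, if anything falls off the work surface, if the arm or the gripper's body presses on something with over 40 N, if the wrist force passes 120 N, or if a joint passes its speed limit or range.

### The arm

A 6-joint arm with a two-finger parallel gripper is mounted at the origin on the work surface. World frame = base frame: x ahead of the robot, y to its left, z up, the work surface at z = 0. Lengths are in m, angles in rad, forces in N, time in s.
With the tool pointing down it reaches from about 0.35 to 1 m from the base axis. Payload 7.1 kg.
Tool frame: the origin (TCP) lies on the centre line of the jaws, within the pads' length; the fingertips stand 22 mm ahead of it and the grasp point (between the pads) lies 3 mm ahead of it; z points along the fingers, y is the direction in which the jaws open and shut (so a half turn about z gives the same grasp; the last joint's range is limited). The gripper opens to 85 mm and grips with 20 to 120 N. Pads are 22 mm wide; open, the fingers measure 114 mm over their backs; the gripper's body (76 mm by 85 mm) begins 54 mm behind the grasp point. The pads swing forward as they close: fully open they stand 13 mm farther back than shut.
Start: joints at [1.242, 0.423, 1.63, -0, 1.089, -0.019], TCP at [0.191, 0.595, 0.253] pointing down, gripper open.
Joint ranges: [-3, 3], [-0.9, 2.11], [0.09, 2.58], [-1.31, 4.45], [0.11, 2.69], [-2.54, 2.54]. Speed limits (rad/s): [2.39, 2.39, 3.01, 3.14, 3.14, 3.14].

### API

Orientations are given as a rotation vector (axis times angle).
In Python, from rig import ctrl gives the robot as it stands. The module is installed in compiled form; this text tells all that it offers.
- The arm moves only by the tool step_arm, never from a script. Its argument "rows" is a list of rows, each an object with "dr": the turn, a rotation vector about the world's x, y, z in rad, a list of three; "offset": the shift along the world's x, y, z in cm, a list of three; "fingers": the closure, from 0 (fully open) to 1 (shut). In form: [{"dr": [wx, wy, wz], "offset": [x, y, z], "fingers": fingers}, ...]. A call has 1 to 5 rows; each row shifts and turns the commanded pose from where the row before left it; what a row does not reach is not made up. A row lasts 1/8 s, in which the tool goes at most 62.5 mm and 10.7 degrees, less where a joint would pass 70% of its speed; a pose out of reach is approached as far as the arm can. A call is refused whole if a number of a shift passes 6.25 or a number of a turn 0.188, either way. A call with a gripper value outside its range is refused whole. The fingers move at their own pace and stop on an object; "force" is the grip in N (left out, the last holds). Time passes only in rows, so rows that do not move let the fingers close. It gives the time, the measured TCP pose, the force and the opening at its end, in the units of the state.
- ctrl.state(): the state, without advancing time (a new reading comes with each control period).
- ctrl.capture(name): name is "scene" or "top" or "wrist"; returns a dict with "color" (384x512x3 uint8, blue, green, red), "camera_matrix" (3x3 intrinsics, pixels), "xyz" and "orientation" of the camera in the world; the wrist camera has in their place "mount" (4x4, takes a point from camera to tool coordinates, whose origin is the TCP and whose axes are the flange's). Camera axes: x right, y up, looking along -z (the intrinsics and any distortion apply to the point x, -y, -z); pixel columns grow to the right and rows downward; lengths in m; the calibration is good to about 2 mm. A picture is of the moment at which its call begins: read the wrist's pose just before it. There is no depth.
- ctrl.finish_job(): hands the job in, once; it reports no verdict.
The state is a dict: "t": time; "joint_positions": joint angles; "joint_velocities": joint speeds; "joint_efforts": joint torques, N m; "eef_pos": TCP position; "orientation": TCP orientation; "ft_force": force on the tool from outside, world axes, zero at the start; "wrist_torque": the same for the moment, N m; "finger_gap": opening from 0.0 (shut) to 1.0 (fully open).
Only numpy, scipy, OpenCV 4.12 (cv2) and the standard library are available. Lean on these libraries where they do the work, as an engineer would, in place of code of your own. Each camera call takes 0.05 s, during which the arm holds its last target. There are 200 camera calls.

## Working session

There is one attempt and no reset: what is moved stays moved. The work goes in short steps, Python scripts to look and compute and a tool call to move; the robot and the scene stay as the last step left them, time stands still between calls to the robot, and variables do not carry over. Pictures are saved under pics/ and viewed, about 8 in all and at most 12, crops included, and the job is handed in when it is done.

Besides the shell and the picture viewer there is one more tool, called after ">>>" as name(argument=value, ...) on one line, values as JSON. step_arm: Moves the arm, as the interface text tells. Its arguments: {"type":"object","properties":{"rows":{"type":"array","items":{"type":"object","properties":{"dr":{"type":"array","items":{"type":"number"}},"offset":{"type":"array","items":{"type":"number"}},"fingers":{"type":"number"}}}},"force":{"type":"number"}},"required":["rows"]}

```bash
mkdir -p pics; python3 - <<'E'
from rig import ctrl
import cv2,numpy as np
s=ctrl.state();print(s)
for n in("scene","top"):
    c=ctrl.capture(n);cv2.imwrite(f"pics/{n}0.png",c["color"]);print(n,c["camera_matrix"],c["xyz"],c["orientation"],[k for k in c])
E
```

```text
{'t': 0.0, 'joint_positions': array([ 1.24198797e+00,  4.23830383e-01,  1.63069688e+00,  3.10093398e-05,
        1.08860204e+00, -1.90019684e-02]), 'joint_velocities': array([-0.00072339, -0.00208424, -0.00021891,  0.00062434,  0.0015491 ,
        0.00138312]), 'joint_efforts': array([-7.51698080e-04, -5.57380986e+01, -2.81744152e+01, -6.26716769e-05,
        7.31717490e-03,  1.28306718e-05]), 'eef_pos': array([0.19034905, 0.59476654, 0.25254949]), 'orientation': array([-4.84675916e-01, -3.10368290e+00,  2.36966212e-03]), 'ft_force': array([-0.43015618,  0.42812897, -0.35230466]), 'wrist_torque': array([ 0.01537671, -0.03261366,  0.01261796]), 'finger_gap': 1.000944865848893}
scene [[413.19149289   0.         254.79916439]
 [  0.         413.19149289 185.54936729]
 [  0.           0.           1.        ]] [ 1.25814009 -0.2211963   0.89013038] [0.68151795 0.46173628 1.07810954] ['color', 'camera_matrix', 'xyz', 'orientation']
top [[469.27802817   0.         253.22330149]
 [  0.         469.27802817 188.89387784]
 [  0.           0.           1.        ]] [0.34774728 0.07292833 1.43463879] [ 0.12531454 -0.12769328 -1.56673178] ['color', 'camera_matrix', 'xyz', 'orientation']
```

View pics/top0.png

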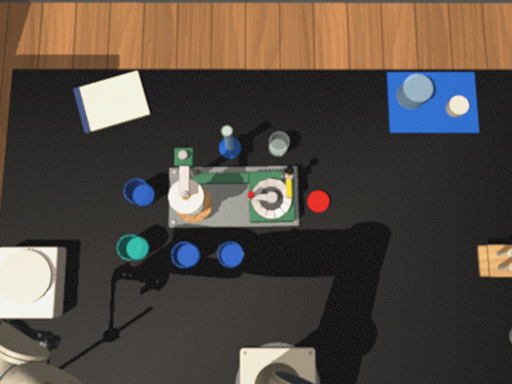

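View pics/scene0.png

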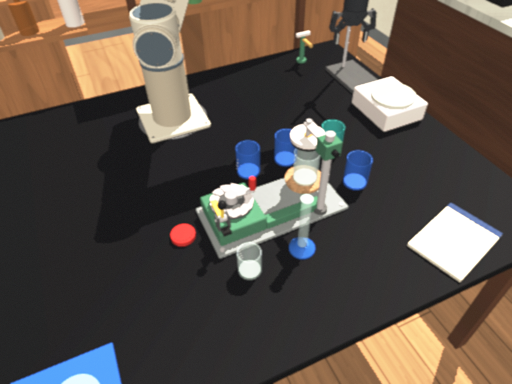

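```bash
cat > h.py <<'E'
import numpy as np,cv2
from scipy.spatial.transform import Rotation as R
from rig import ctrl
def cam(n):
    s=ctrl.state();c=ctrl.capture(n);K=c["camera_matrix"]
    if n=="wrist":
        T=np.eye(4);T[:3,:3]=R.from_rotvec(s["orientation"]).as_matrix();T[:3,3]=s["eef_pos"]
        M=T@np.array(c["mount"])
    else:
        M=np.eye(4);M[:3,:3]=R.from_rotvec(c["orientation"]).as_matrix();M[:3,3]=c["xyz"]
    return c["color"],K,M
def pz(K,M,u,v,z):
    d=np.linalg.inv(K)@[u,v,1.];d=M[:3,:3]@[d[0],-d[1],-d[2]];o=M[:3,3]
    return o+d*(z-o[2])/d[2]
def proj(K,M,p):
    q=M[:3,:3].T@(np.asarray(p,float)-M[:3,3]);u=K@[q[0],-q[1],-q[2]];return u[:2]/u[2]
E
python3 - <<'E'
from h import *
im,K,M=cam("top")
for n,u,v,z in[("wheel",271,198,.075),("knobtop",251,195,.14),("ball",289,171,.15),("pivot",289,178,.095),("coltop",183,155,.282),("bRF",298,227,.012),("bRB",300,167,.012),("bLF",170,227,.012),("bLB",170,168,.012),("cap",318,201,.016),("beaker",279,144,.07),("cyl",229,148,0.0)]:
    print(n,pz(K,M,u,v,z).round(4))
cv2.imwrite("pics/top1.png",cv2.resize(im[130:250,150:340],None,fx=4.2,fy=4.2,interpolation=cv2.INTER_CUBIC))
E
```

```text
wheel [0.5417 0.0189 0.075 ]
knobtop [0.5409 0.0772 0.14  ]
ball [ 0.6072 -0.0288  0.15  ]
pivot [ 0.5976 -0.0329  0.095 ]
coltop [0.6214 0.248  0.282 ]
bRF [ 0.462 -0.065  0.012]
bRB [ 0.6477 -0.074   0.012 ]
bLF [0.4618 0.323  0.012 ]
bLB [0.6443 0.3282 0.012 ]
cap [ 0.541  -0.1268  0.016 ]
beaker [ 0.7057 -0.0062  0.07  ]
cyl [0.711  0.1469 0.    ]
```

View pics/top1.png

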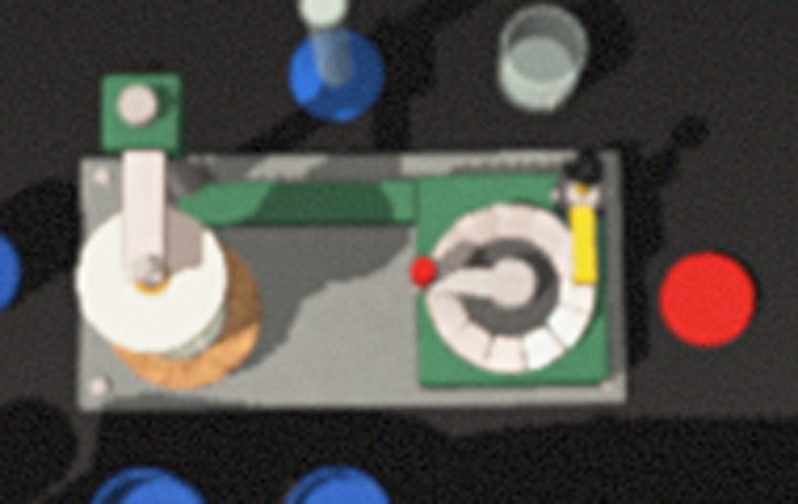

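>>> step_arm(rows=[{"dr": [0,0,-0.15],"offset": [2.1,-5.5,0.5],"fingers": 1},{"dr": [0,0,-0.15],"offset": [2.1,-5.5,0.5],"fingers": 1},{"dr": [0,0,-0.15],"offset": [2.1,-5.5,0.5],"fingers": 1},{"dr": [0,0,-0.15],"offset": [2.1,-5.5,0.5],"fingers": 1},{"dr": [0,0,-0.15],"offset": [2.1,-5.5,0.5],"fingers": 1}])

```text
t: 0.78
eef_pos: [0.2958, 0.3185, 0.2784]
orientation: [1.594, 2.707, 0.0]
ft_force: [1.1, 0.5, 0.3]
finger_gap: -0.0
```

>>> step_arm(rows=[{"dr": [0,0,-0.15],"offset": [2.1,-5.5,0],"fingers": 1},{"dr": [0,0,-0.15],"offset": [2.1,-5.5,0],"fingers": 1},{"dr": [0,0,-0.15],"offset": [2.1,-5.5,0],"fingers": 1},{"dr": [0,0,-0.05],"offset": [3,-4,0],"fingers": 1},{"dr": [0,0,0],"offset": [3,-4,0],"fingers": 1}])

```text
t: 1.4
eef_pos: [0.4191, 0.0735, 0.2785]
orientation: [2.21, 2.232, 0.001]
ft_force: [0.9, 0.8, -0.1]
finger_gap: -0.003
```

```bash
python3 - <<'E'
from h import *
s=ctrl.state();print(s["t"],s["eef_pos"],s["joint_positions"].round(2));print(R.from_rotvec(s["orientation"]).as_matrix().round(3), s["finger_gap"])
im,K,M=cam("wrist");np.savez("w0.npz",K=K,M=M);cv2.imwrite("pics/w0.png",im);print(M.round(3))
for n,p in dict(wheel=[.541,.018,.075],knob=[.541,.077,.14],piv=[.6,-.033,.095],ball=[.607,-.03,.151]).items(): print(n,proj(K,M,p).round(0))
E
```

```text
1.4 [0.41911138 0.07354555 0.27852035] [0.15 0.09 2.02 0.   1.03 0.14]
[[-0.01   1.     0.001]
 [ 1.     0.01   0.   ]
 [ 0.     0.001 -1.   ]] -0.002869535017852208
[[ 1.    -0.011 -0.003  0.418]
 [ 0.011  0.949  0.314  0.154]
 [-0.001 -0.314  0.949  0.4  ]
 [ 0.     0.     0.     1.   ]]
wheel [361. 216.]
knob [394. 183.]
piv [413. 264.]
ball [450. 293.]
```

View pics/w0.png

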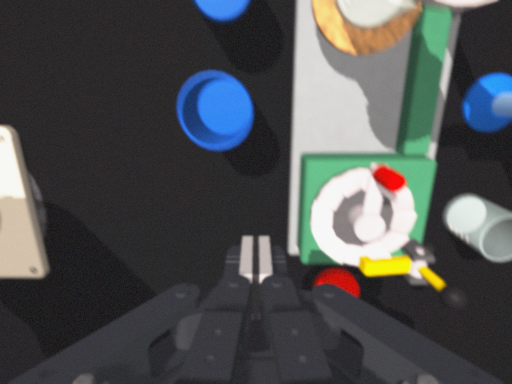

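```bash
python3 - <<'E'
from h import *
d=np.load("w0.npz");K,M=d["K"],d["M"]
for n,u,v,z in[("wheelhub",369,228,.1),("wheel",363,217,.07),("knobtop",401,182,.14),("ball",455,298,.151),("bladeL",362,267,.1),("bladeR",410,265,.1),("tipL",255,237,.256-.0)]:print(n,pz(K,M,u,v,z).round(4))
for z in(.278-.009,.278-.022,.278-.035):print(z,proj(K,M,[.4191,.0735,z]))
E
```

```text
wheelhub [0.5414 0.0142 0.1   ]
wheel [0.545  0.0142 0.07  ]
knobtop [0.5475 0.0779 0.14  ]
ball [ 0.6132 -0.0354  0.151 ]
bladeL [ 0.5397 -0.034   0.1   ]
bladeR [ 0.5932 -0.0308  0.1   ]
tipL [0.4183 0.0813 0.256 ]
0.269 [256.38305342 263.52057238]
0.256 [256.32221009 250.24248927]
0.24300000000000002 [256.26999411 238.84718674]
```

>>> step_arm(rows=[{"dr": [0,0,0],"offset": [4.7,-3.6,0],"fingers": 1},{"dr": [0,0,0],"offset": [4.7,-3.6,0],"fingers": 1},{"dr": [0,0,0],"offset": [4.7,-3.6,0],"fingers": 1},{"dr": [0,0,0],"offset": [0,0,-5],"fingers": 1},{"dr": [0,0,0],"offset": [0,0,-5],"fingers": 1}])

```text
t: 2.08
eef_pos: [0.5602, -0.0334, 0.1772]
orientation: [2.21, 2.232, 0.001]
ft_force: [0.5, 0.4, -0.5]
finger_gap: 0.0
```

>>> step_arm(rows=[{"dr": [0,0,0],"offset": [0,0,-1.8],"fingers": 1},{"dr": [0,0,0],"offset": [0,0,-1.7],"fingers": 1},{"dr": [0,0,0],"offset": [0,0,0],"fingers": 1}])

```text
t: 2.45
eef_pos: [0.5595, -0.0326, 0.1432]
orientation: [-2.209, -2.234, 0.001]
ft_force: [0.8, 0.2, 0.2]
finger_gap: -0.001
```

```bash
python3 - <<'E'
from h import *
im,K,M=cam("scene");a=cv2.resize(im[150:270,180:360],None,fx=3,fy=3,interpolation=cv2.INTER_CUBIC)
im,K,M=cam("wrist");a=np.hstack([a[:, :540],cv2.resize(im[150:384,150:512],None,fx=.72,fy=.72)[:360] if 0 else np.zeros((360,0,3),np.uint8)])
b=im[100:340,200:512]
o=np.zeros((600,800,3),np.uint8);o[:360,:540]=a;o[360:600,:312]=b;cv2.imwrite("pics/p1.png",o)
E
```

```text
(no output)
```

View pics/p1.png

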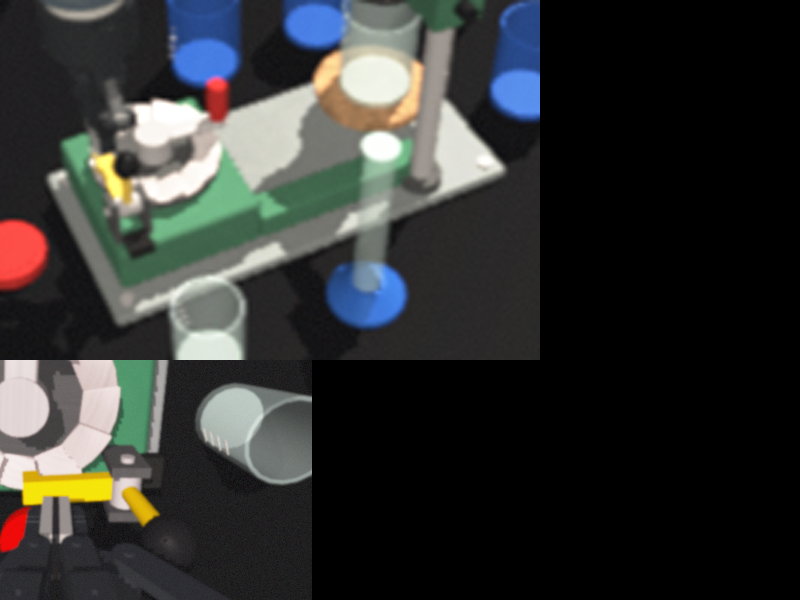

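>>> step_arm(rows=[{"dr": [0,0,0],"offset": [1,0,0],"fingers": 1},{"dr": [0,0,0],"offset": [1,0,0],"fingers": 1},{"dr": [0,0,0],"offset": [1,0,0],"fingers": 1}])

```text
t: 2.92
eef_pos: [0.5905, -0.0328, 0.1438]
orientation: [2.209, 2.233, 0.001]
ft_force: [-1.9, -0.2, 0.7]
finger_gap: 0.003
```

>>> step_arm(rows=[{"dr": [0,0,0],"offset": [0.7,0,0],"fingers": 1},{"dr": [0,0,0],"offset": [0.7,0,0],"fingers": 1},{"dr": [0,0,0],"offset": [0.6,0,0],"fingers": 1}])

```text
t: 3.3
eef_pos: [0.6098, -0.0328, 0.1431]
orientation: [-2.209, -2.233, 0.001]
ft_force: [-1.1, 0.3, 0.6]
finger_gap: 0.003
```

>>> step_arm(rows=[{"dr": [0,0,0],"offset": [1,0,0],"fingers": 1},{"dr": [0,0,0],"offset": [1,0,0],"fingers": 1},{"dr": [0,0,0],"offset": [1,0,0],"fingers": 1},{"dr": [0,0,0],"offset": [0.7,0,0],"fingers": 1}])

```text
t: 3.8
eef_pos: [0.6475, -0.0328, 0.1434]
orientation: [2.209, 2.233, 0.001]
ft_force: [0.2, -0.0, 0.2]
finger_gap: 0.0
```

```bash
python3 - <<'E'
from h import *
im,K,M=cam("scene");a=cv2.resize(im[150:270,180:300],None,fx=3,fy=3,interpolation=cv2.INTER_CUBIC)
im,K,M=cam("wrist")
o=np.zeros((360,760,3),np.uint8);o[:,:360]=a;o[:,360:]=im[24:384,100:500];cv2.imwrite("pics/p2.png",o);print(ctrl.state()["ft_force"])
E
```

```text
[ 0.26681037  0.20539715 -0.24803991]
```

View pics/p2.png

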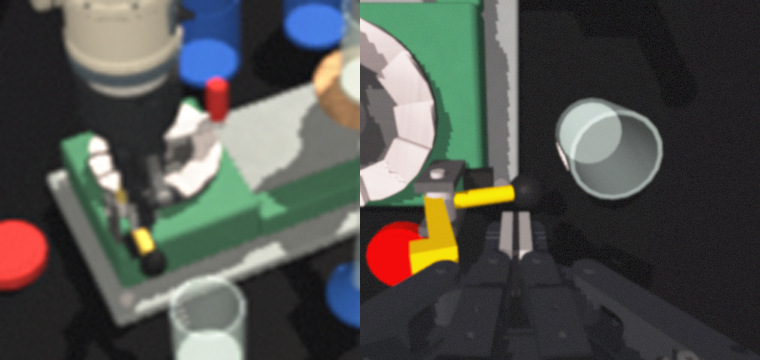

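>>> step_arm(rows=[{"dr": [0,0,0],"offset": [0,0,4],"fingers": 1},{"dr": [0,0,0],"offset": [0,0,4],"fingers": 1},{"dr": [0,0,0],"offset": [-3.4,3.7,0],"fingers": 0.3},{"dr": [0,0,0],"offset": [-3.4,3.7,0],"fingers": 0.3},{"dr": [0,0,0],"offset": [-3.4,3.7,0],"fingers": 0.3}])

```text
t: 4.53
eef_pos: [0.5431, 0.079, 0.2234]
orientation: [-2.21, -2.233, -0.0]
ft_force: [0.4, 1.5, 0.4]
finger_gap: 0.636
```

>>> step_arm(rows=[{"dr": [0,0,0],"offset": [0,0,0],"fingers": 0.3}])

```text
t: 4.65
eef_pos: [0.5419, 0.08, 0.2233]
orientation: [-2.205, -2.236, 0.002]
ft_force: [0.1, 0.5, 0.5]
finger_gap: 0.702
```

```bash
python3 - <<'E'
from h import *
print(ctrl.state()["eef_pos"])
im,K,M=cam("wrist");np.savez("w1.npz",K=K,M=M)
h=cv2.cvtColor(im,cv2.COLOR_BGR2HSV);m=((h[...,0]<8)|(h[...,0]>172))&(h[...,1]>150)&(h[...,2]>60)
n,l,st,c=cv2.connectedComponentsWithStats(m.astype(np.uint8))
print([(st[i],c[i].round(1)) for i in range(1,n) if st[i][4]>40])
print(proj(K,M,[.546,.078,.14]),proj(K,M,[.546,.078,.1]))
cv2.imwrite("pics/p3.png",im)
E
```

```text
[0.54186109 0.08003792 0.22329262]
[(array([247, 185,  23,  35, 663], dtype=int32), array([258.3, 202.8])), (array([ 227,  295,   53,   48, 1975], dtype=int32), array([252.5, 318.4]))]
[262.13029798 210.64095972] [261.28201875 192.8103397 ]
```

View pics/p3.png

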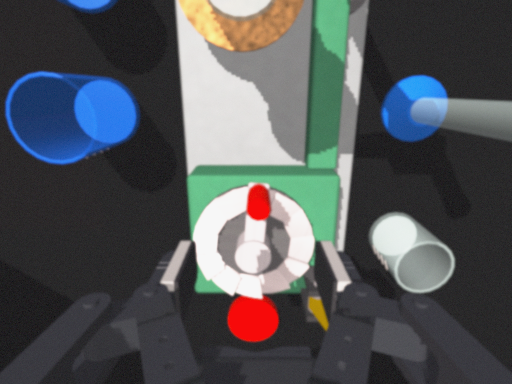

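>>> step_arm(rows=[{"dr": [0,0,0],"offset": [0.1,-0.3,-4],"fingers": 0.3},{"dr": [0,0,0],"offset": [0,0,-3.6],"fingers": 0.3},{"dr": [0,0,0],"offset": [0,0,-2],"fingers": 0.3},{"dr": [0,0,0],"offset": [0,0,0],"fingers": 0.7},{"dr": [0,0,0],"offset": [0,0,0],"fingers": 0.7}])

```text
t: 5.32
eef_pos: [0.5465, 0.0748, 0.128]
orientation: [2.209, 2.232, 0.001]
ft_force: [-0.1, -0.4, 0.1]
finger_gap: 0.303
```

```bash
python3 - <<'E'
from h import *
d=np.load("w1.npz");print(pz(d["K"],d["M"],258.5,209.5,.14),pz(d["K"],d["M"],254,256,.1))
c=np.array([.541,.016]);s=ctrl.state();p=s["eef_pos"];print(p,s["ft_force"],s["joint_positions"].round(2))
a0=np.arctan2(*(p[:2]-c)[::-1]);print("ang",a0,np.hypot(*(p[:2]-c)))
for k in range(26):
    a=a0+.1*k;q=c+.06*np.array([np.cos(a),np.sin(a)]);q2=c+.06*np.array([np.cos(a+.1),np.sin(a+.1)]);print(k,((q2-q)*100).round(2),end=" ")
E
```

```text
[0.54337055 0.07883975 0.14      ] [0.54069617 0.01743004 0.1       ]
[0.54653889 0.07480657 0.12799277] [-0.05644251 -0.43271539  0.0810727 ] [ 0.11  0.5   1.87 -0.    0.77  0.1 ]
ang 1.4768851071593578 0.05906684378306535
0 [-0.6   0.03] 1 [-0.6  -0.03] 2 [-0.59 -0.09] 3 [-0.58 -0.15] 4 [-0.56 -0.21] 5 [-0.54 -0.26] 6 [-0.51 -0.32] 7 [-0.48 -0.37] 8 [-0.44 -0.41] 9 [-0.39 -0.45] 10 [-0.35 -0.49] 11 [-0.3  -0.52] 12 [-0.24 -0.55] 13 [-0.19 -0.57] 14 [-0.13 -0.59] 15 [-0.07 -0.6 ] 16 [-0.01 -0.6 ] 17 [ 0.05 -0.6 ] 18 [ 0.11 -0.59] 19 [ 0.17 -0.58] 20 [ 0.23 -0.56] 21 [ 0.28 -0.53] 22 [ 0.33 -0.5 ] 23 [ 0.38 -0.46] 24 [ 0.42 -0.42] 25 [ 0.46 -0.38]
```

>>> step_arm(rows=[{"dr": [0,0,0.1],"offset": [-0.6,0.05,0],"fingers": 0.7},{"dr": [0,0,0.1],"offset": [-0.6,-0.03,0],"fingers": 0.7},{"dr": [0,0,0.1],"offset": [-0.59,-0.09,0],"fingers": 0.7},{"dr": [0,0,0.1],"offset": [-0.58,-0.15,0],"fingers": 0.7},{"dr": [0,0,0.1],"offset": [-0.56,-0.21,0],"fingers": 0.7}])

```text
t: 5.95
eef_pos: [0.5184, 0.0712, 0.129]
orientation: [1.582, 2.71, 0.005]
ft_force: [3.0, 1.2, -2.8]
finger_gap: 0.298
```

>>> step_arm(rows=[{"dr": [0,0,0.1],"offset": [-0.54,-0.26,0],"fingers": 0.7},{"dr": [0,0,0.1],"offset": [-0.51,-0.32,0],"fingers": 0.7}])

```text
t: 6.2
eef_pos: [0.5078, 0.0654, 0.129]
orientation: [1.303, 2.854, 0.005]
ft_force: [2.3, 2.4, -2.6]
finger_gap: 0.301
```

```bash
cat > st.py <<'E'
from h import *
c=np.array([.5407,.0172])
s=ctrl.state();p=s["eef_pos"];r=p[:2]-c;a=np.arctan2(r[1],r[0])%6.283
Rm=R.from_rotvec(s["orientation"]).as_matrix();t=np.array([-np.sin(a),np.cos(a)]);f=s["ft_force"]
print("t",s["t"].__round__(2),p.round(4),"ang",a.round(3),"r",np.hypot(*r).round(4),"tooly",np.arctan2(Rm[1,1],Rm[0,1]).round(3),"Ftan",(-f[:2]@t).round(2),"along tool y",(f@Rm[:,1]).round(2),"f",f.round(2),"gap",s["finger_gap"],"q6",s["joint_positions"][5].round(2))
E
python3 st.py; python3 - <<'E'
from h import *
im,K,M=cam("scene");a=cv2.resize(im[100:240,180:380],None,fx=4,fy=4,interpolation=cv2.INTER_CUBIC);cv2.imwrite("pics/p4.png",a)
E
```

```text
t 6.2 [0.5078 0.0654 0.129 ] ang 2.169 r 0.0584 tooly 0.714 Ftan 3.21 along tool y 3.25 f [ 2.28  2.36 -2.59] gap 0.3012970019834558 q6 -0.61
```

View pics/p4.png

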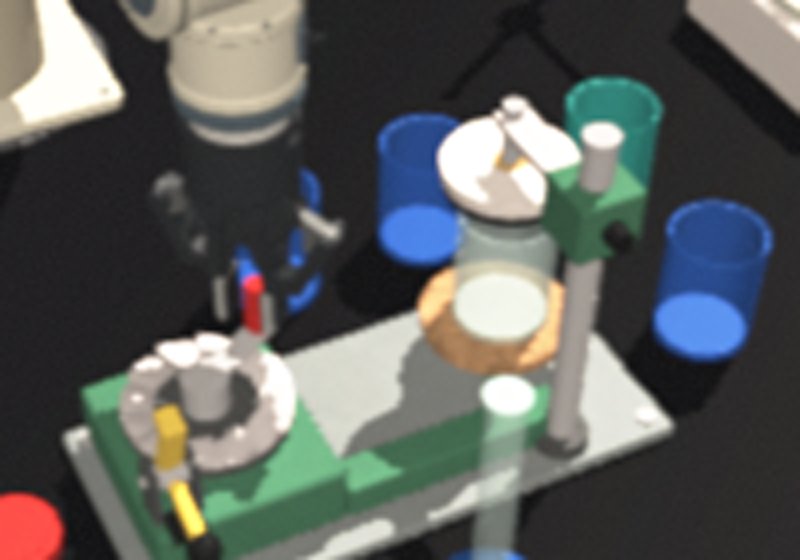

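>>> step_arm(rows=[{"dr": [0,0,0.1],"offset": [-0.5,-0.35,0],"fingers": 0.7},{"dr": [0,0,0.05],"offset": [-0.25,-0.19,0],"fingers": 0.7}])

```text
t: 6.5
eef_pos: [0.5002, 0.0599, 0.1289]
orientation: [1.09, 2.942, 0.004]
ft_force: [3.0, 2.0, -0.9]
finger_gap: 0.301
```

>>> step_arm(rows=[{"dr": [0,0,0.05],"offset": [-0.23,-0.2,0],"fingers": 0.7},{"dr": [0,0,0.05],"offset": [-0.22,-0.21,0],"fingers": 0.7}])

```text
t: 6.75
eef_pos: [0.4958, 0.0559, 0.1289]
orientation: [0.942, 2.992, 0.003]
ft_force: [3.3, 3.0, 0.3]
finger_gap: 0.295
```

```bash
python3 st.py
```

```text
t 6.75 [0.4958 0.0559 0.1289] ang 2.43 r 0.0593 tooly 0.961 Ftan 4.37 along tool y 4.3 f [3.26 2.96 0.35] gap 0.2946305637267564 q6 -0.87
```

>>> step_arm(rows=[{"dr": [0,0,0.05],"offset": [-0.2,-0.22,0],"fingers": 0.7},{"dr": [0,0,0.05],"offset": [-0.19,-0.23,0],"fingers": 0.7}])

```text
t: 7.0
eef_pos: [0.4919, 0.0514, 0.1289]
orientation: [0.792, 3.036, 0.003]
ft_force: [2.2, 3.0, 1.2]
finger_gap: 0.297
```

>>> step_arm(rows=[{"dr": [0,0,0.05],"offset": [-0.18,-0.24,0],"fingers": 0.7},{"dr": [0,0,0.05],"offset": [-0.17,-0.25,0],"fingers": 0.7}])

```text
t: 7.25
eef_pos: [0.4883, 0.0465, 0.1289]
orientation: [0.639, 3.072, 0.003]
ft_force: [2.9, 2.8, 0.4]
finger_gap: 0.302
```

```bash
python3 st.py
```

```text
t 7.25 [0.4883 0.0465 0.1289] ang 2.631 r 0.0601 tooly 1.161 Ftan 3.87 along tool y 3.73 f [2.94 2.79 0.42] gap 0.30182864287241307 q6 -1.09
```

>>> step_arm(rows=[{"dr": [0,0,0.05],"offset": [-0.14,-0.26,0],"fingers": 0.7},{"dr": [0,0,0.05],"offset": [-0.13,-0.27,0],"fingers": 0.7}])

```text
t: 7.5
eef_pos: [0.4855, 0.0412, 0.1289]
orientation: [0.485, 3.1, 0.002]
ft_force: [2.0, 3.5, 1.9]
finger_gap: 0.304
```

>>> step_arm(rows=[{"dr": [0,0,0.05],"offset": [-0.12,-0.27,0],"fingers": 0.7},{"dr": [0,0,0.05],"offset": [-0.1,-0.28,0],"fingers": 0.7}])

```text
t: 7.75
eef_pos: [0.4831, 0.0357, 0.1289]
orientation: [0.329, 3.121, 0.002]
ft_force: [1.7, 3.8, 1.3]
finger_gap: 0.3
```

```bash
python3 st.py
```

```text
t 7.75 [0.4831 0.0357 0.1289] ang 2.83 r 0.0605 tooly 1.361 Ftan 4.12 along tool y 4.06 f [1.67 3.79 1.32] gap 0.2998044320892144 q6 -1.31
```

>>> step_arm(rows=[{"dr": [0,0,0.05],"offset": [-0.08,-0.29,0],"fingers": 0.7},{"dr": [0,0,0.05],"offset": [-0.07,-0.29,0],"fingers": 0.7}])

```text
t: 8.0
eef_pos: [0.4815, 0.0299, 0.1288]
orientation: [0.173, 3.133, 0.001]
ft_force: [1.0, 3.8, 2.2]
finger_gap: 0.298
```

>>> step_arm(rows=[{"dr": [0,0,0.05],"offset": [-0.05,-0.3,0],"fingers": 0.7},{"dr": [0,0,0.05],"offset": [-0.04,-0.3,0],"fingers": 0.7}])

```text
t: 8.25
eef_pos: [0.4806, 0.0244, 0.1289]
orientation: [0.017, 3.138, 0.003]
ft_force: [0.3, 10.0, 3.5]
finger_gap: 0.304
```

```bash
python3 st.py
```

```text
t 8.25 [0.4806 0.0244 0.1289] ang 3.023 r 0.0605 tooly 1.56 Ftan 9.93 along tool y 9.97 f [0.28 9.96 3.46] gap 0.3035769272843765 q6 -1.54
```

>>> step_arm(rows=[{"dr": [0,0,0],"offset": [0,0,0],"fingers": 0.7}])

```text
t: 8.38
eef_pos: [0.4805, 0.0243, 0.1289]
orientation: [0.019, 3.138, 0.002]
ft_force: [-0.6, 6.3, 3.6]
finger_gap: 0.3
```

```bash
python3 st.py; python3 - <<'E'
from h import *
im,K,M=cam("scene");a=cv2.resize(im[100:240,180:380],None,fx=4,fy=4,interpolation=cv2.INTER_CUBIC);cv2.imwrite("pics/p5.png",a)
E
```

```text
t 8.38 [0.4805 0.0243 0.1289] ang 3.025 r 0.0606 tooly 1.559 Ftan 6.17 along tool y 6.28 f [-0.56  6.28  3.56] gap 0.30043179889709953 q6 -1.54
```

View pics/p5.png

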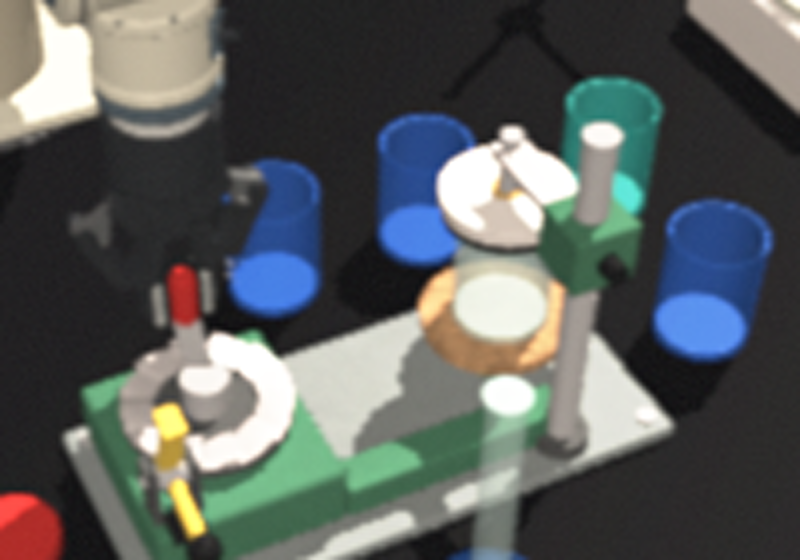

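>>> step_arm(rows=[{"dr": [0,0,0],"offset": [0,-0.03,0],"fingers": 0.7}])

```text
t: 8.55
eef_pos: [0.4804, 0.0242, 0.1288]
orientation: [0.019, 3.138, 0.002]
ft_force: [0.0, 8.4, 3.6]
finger_gap: 0.3
```

>>> step_arm(rows=[{"dr": [0,0,0],"offset": [0,0,0],"fingers": 0.7}])

```text
t: 8.68
eef_pos: [0.4804, 0.0242, 0.1289]
orientation: [0.019, 3.138, 0.002]
ft_force: [0.0, 7.8, 2.7]
finger_gap: 0.301
```

>>> step_arm(rows=[{"dr": [0,0,0],"offset": [0,0,0],"fingers": 0.4},{"dr": [0,0,0],"offset": [0,0.3,0],"fingers": 0.4},{"dr": [0,0,0],"offset": [0,0,3],"fingers": 0.4},{"dr": [0,0,0],"offset": [0,0,4],"fingers": 0.4},{"dr": [0,0,0],"offset": [0,0,4],"fingers": 1}])

```text
t: 9.3
eef_pos: [0.4788, 0.0262, 0.2385]
orientation: [-0.016, -3.141, 0.0]
ft_force: [0.2, -0.2, -0.2]
finger_gap: 0.404
```

>>> step_arm(rows=[{"dr": [0,0,0],"offset": [4.3,-1.5,0],"fingers": 1},{"dr": [0,0,0],"offset": [4.3,-1.5,0],"fingers": 1},{"dr": [0,0,0],"offset": [4.3,-1.5,0],"fingers": 1},{"dr": [0,0,0],"offset": [4.4,-1.5,0],"fingers": 1},{"dr": [0,0,0],"offset": [0,0,0],"fingers": 1}])

```text
t: 9.93
eef_pos: [0.6543, -0.0348, 0.2371]
orientation: [0.018, 3.14, -0.001]
ft_force: [-0.6, 0.0, -0.2]
finger_gap: -0.0
```

```bash
python3 st.py; python3 - <<'E'
from h import *
im,K,M=cam("scene");a=cv2.resize(im[110:240,180:330],None,fx=3,fy=3,interpolation=cv2.INTER_CUBIC)
im,K,M=cam("wrist")
o=np.zeros((390,800,3),np.uint8);o[:,:450]=a;o[:384,450:]=im[:,60:410];cv2.imwrite("pics/p6.png",o)
E
```

```text
t 9.93 [ 0.6543 -0.0348  0.2371] ang 5.854 r 0.125 tooly 1.559 Ftan 0.24 along tool y 0.02 f [-0.64  0.03 -0.16] gap -0.00028144121921624244 q6 -1.63
```

View pics/p6.png

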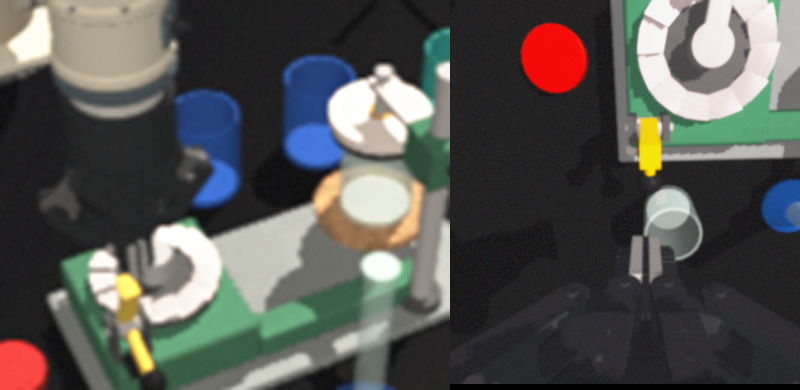

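>>> step_arm(rows=[{"dr": [0,0,0],"offset": [0.1,0.1,-4],"fingers": 1},{"dr": [0,0,0],"offset": [0,0,-3.5],"fingers": 1},{"dr": [0,0,0],"offset": [0,0,-1.9],"fingers": 1},{"dr": [0,0,0],"offset": [0,0,0],"fingers": 1}])

```text
t: 10.52
eef_pos: [0.6516, -0.0323, 0.1423]
orientation: [-0.015, -3.139, -0.0]
ft_force: [-0.4, -0.2, -0.2]
finger_gap: -0.005
```

>>> step_arm(rows=[{"dr": [0,0,0],"offset": [-1,0,0],"fingers": 1},{"dr": [0,0,0],"offset": [-1,0,0],"fingers": 1},{"dr": [0,0,0],"offset": [-1,0,0],"fingers": 1},{"dr": [0,0,0],"offset": [-1,0,0],"fingers": 1}])

```text
t: 11.02
eef_pos: [0.6127, -0.0328, 0.1441]
orientation: [0.015, 3.14, -0.0]
ft_force: [1.4, 0.2, 1.2]
finger_gap: -0.001
```

>>> step_arm(rows=[{"dr": [0,0,0],"offset": [-1,0,0],"fingers": 1},{"dr": [0,0,0],"offset": [-1,0,0],"fingers": 1},{"dr": [0,0,0],"offset": [-0.8,0,0],"fingers": 1}])

```text
t: 11.4
eef_pos: [0.5838, -0.0326, 0.1431]
orientation: [-0.015, -3.14, -0.0]
ft_force: [-0.4, 0.3, 0.3]
finger_gap: 0.002
```

>>> step_arm(rows=[{"dr": [0,0,0],"offset": [-0.8,0,0],"fingers": 1},{"dr": [0,0,0],"offset": [-0.8,0,0],"fingers": 1},{"dr": [0,0,0],"offset": [-0.8,0,0],"fingers": 1},{"dr": [0,0,0],"offset": [0,0,0],"fingers": 1}])

```text
t: 11.9
eef_pos: [0.5603, -0.0327, 0.1432]
orientation: [-0.015, -3.141, -0.0]
ft_force: [0.1, -0.4, -0.2]
finger_gap: -0.005
```

Force has gone to zero, so the blade fell ahead of the fingers. I'll lift clear and look.

>>> step_arm(rows=[{"dr": [0,0,0],"offset": [0,0,4],"fingers": 1},{"dr": [0,0,0],"offset": [0,0,5],"fingers": 1},{"dr": [0,0,0],"offset": [-5,0,3],"fingers": 1},{"dr": [0,0,0],"offset": [-6,0,0],"fingers": 1},{"dr": [0,0,0],"offset": [-4,0,0],"fingers": 1}])

```text
t: 12.52
eef_pos: [0.4089, -0.0326, 0.2636]
orientation: [0.015, 3.141, -0.0]
ft_force: [0.2, 0.1, 0.2]
finger_gap: -0.002
```

```bash
python3 st.py; python3 - <<'E'
from h import *
im,K,M=cam("scene");a=cv2.resize(im[110:240,180:360],None,fx=2.8,fy=2.8,interpolation=cv2.INTER_CUBIC)
im,K,M=cam("top");b=cv2.resize(im[130:250,150:340],None,fx=1.55,fy=1.55,interpolation=cv2.INTER_CUBIC)
o=np.zeros((a.shape[0],800,3),np.uint8);o[:,:504]=a;o[:b.shape[0],505:505+b.shape[1]]=b;cv2.imwrite("pics/p7.png",o)
E
```

```text
t 12.53 [ 0.4089 -0.0326  0.2636] ang 3.503 r 0.1409 tooly 1.561 Ftan 0.03 along tool y 0.12 f [0.23 0.12 0.18] gap -0.002139541300584664 q6 -1.67
```

View pics/p7.png

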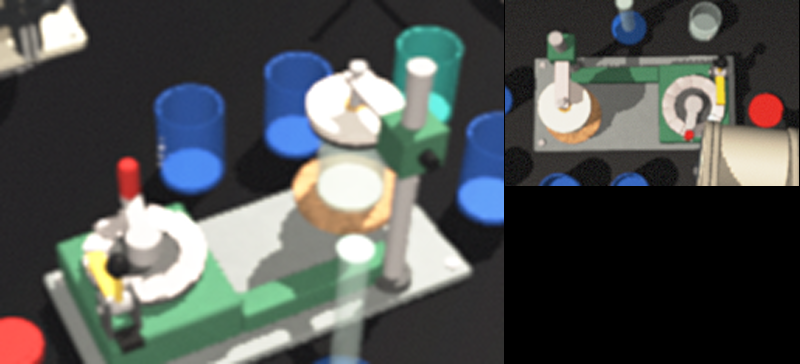

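```bash
python3 -c "
from rig import ctrl
print(ctrl.finish_job())"
```

```text
the job is handed in; nothing more can be done
None
```

I threw the pawl clear and wound the wheel back about 1.45 rad until the cover pressed on the rim. I then threw the pawl back onto the teeth, withdrew the arm and handed the job in at about 12.5 s.

- **Rim force:** I estimate 9 to 12 N, a little above the 8 N target but well under 25 N. The knob resistance was a steady 4 N or so. It jumped to 10 N at the end of the last winding step, which was only about 6 mm long.
- **Readings that disagreed:** With the arm still, the knob force was lower, at about 6 N. After a final nudge of under 1 mm it was about 8 N. The rim force comes only from these knob readings, so it could be a few newtons off.
- **Last pictures:** The pawl is engaged on the teeth and the knob looks to be where I left it. The cover is down on the beaker, which looks to be in its place. The spare beaker, the cap and the measuring cylinder also look undisturbed. The force on the tool was near zero, with the arm clear of everything.

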